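# Wedge a stone sample tight in the bench clamp

### The job

Take the tapered wooden wedge from the rack, stand it thin end down and loose in the slot between the stone sample and the leaning cheek of the wooden clamp, its sloping face to the cheek, and let go of it. Then tap it down gently from above until it stops moving forward and the sample is tight against the clamp's stop, and leave it there. Do not force it once it has stopped, and do not disturb the other things on the bench.

Things in the scene. Friction and masses are not known exactly. Their poses are not given: they have to be found in the camera images.
- wedge_mid (a point): middle of the loose pale wooden wedge (45 g) standing thin end down in one of the rack's pockets. 100 mm tall, 36 mm wide (x). Flat upright face to -y, sloping face to +y; thickness (y) 12 mm at the thin lower end, growing evenly to 24 mm at the top. The point lies 50 mm above the thin end and 9 mm in +y from the flat face; z up. Grip it across its 36 mm width, near the top
- wedge: the same wedge, with its axes; origin on the flat face at the thin lower end, in the middle of the width. Its flat top is 36 by 24 mm. Tap slowly, about 20 mm/s at contact: once it is tight, faster taps overload it
- clamp: wooden clamp fixed to the bench; origin at the centre of its underside. Base board 90 (x) by 180 (y) by 12 mm. At its +y end a cheek, 70 mm wide, leans outwards with the wedge's taper: inner face at y 45 mm at z 12 mm, y 53.6 mm at its upper edge, z 84 mm. The slot lies between it and the sample, open above, centre x = 0. The wedge's x, y, z go along the clamp's
- stop: wooden stop at the -y end of the clamp, bolted to its base board, set differently each time; origin at the centre of its underside. 70 (x) by 26 (y) by 60 mm high, its +y face a stiff rubber pad (gives about 0.3 mm at 20 N)
- sample: square grey stone, 58 by 58 by 68 mm high, 0.4 to 0.65 kg, loose on the clamp's base board, its axes as the clamp's; origin at the centre of its underside. 0.5 to 2 mm free of the stop: the wedge slides it with a few N to the pad, then stiffens within some 5 mm and stops, at a depth not known beforehand (1 mm of slot is 8 mm of depth). 20 to 25 N on the wedge's top makes it tight; over 40 N is too much
- rack: fixed wooden rack, 70 (x) by 110 (y) by 42 mm high, with two pockets 34 mm deep, side by side along its y; origin at the centre of its underside
- bar: straight wooden bar in the other pocket, 36 by 16 by 100 mm high, no taper: not to be used. Origin at its lower end on its -y face
- core: bystander: upright stone cylinder 34 mm across, 45 mm high; origin at the centre of its underside
- dish: bystander: shallow glass dish 84 mm across, 16 mm high; origin at the centre of its underside
- beaker: bystander: glass beaker 68 mm across, 90 mm high; origin at the centre of its underside
- jar: bystander: amber jar with white cap, 64 mm across, 85 mm high; origin at the centre of its underside
- forceps: bystander: steel forceps 130 mm long lying flat; origin under its middle
- brush: bystander: brush 170 mm long lying flat
Not all that is in view belongs to the job. Leave any green look-alike of the sample alone.

How it is judged:
By the outcome, as a careful person would: the job done as asked, in the order asked, and still so for the second after the job is handed in, with the robot touching nothing.
It also fails if it takes over 51 s, if anything falls off the work surface, if the arm or the gripper's body presses on something with over 40 N, if the wrist force passes 120 N, or if a joint passes its speed limit or range.

### The arm

A 7-joint arm with a two-finger parallel gripper is mounted at the origin on the work surface. World frame = base frame: x ahead of the robot, y to its left, z up, the work surface at z = 0. Lengths are in m, angles in rad, forces in N, time in s.
With the tool pointing down it reaches from about 0.425 to 0.875 m from the base axis. Payload 4.7 kg.
Tool frame: the origin (TCP) lies between the finger pads; the fingertips stand 25 mm ahead of it and the grasp point (between the pads) lies 6 mm ahead of it; z points along the fingers, y is the direction in which the jaws open and shut (so a half turn about z gives the same grasp; the last joint's range is limited). The gripper opens to 87 mm and grips with 3 to 60 N. Pads are 19 mm wide; open, the fingers measure 117 mm over their backs; the gripper's body (75 mm by 190 mm) begins 51 mm behind the grasp point.
Start: joints at [1.119, 0.321, -0.07, 1.45, 0.023, 1.371, -0.057], TCP at [0.292, -0.581, 0.248] pointing down, gripper open.
Joint ranges: [-2.86, 2.86], [-0.3, 2.09], [-1.38, 1.24], [0.06, 2.45], [-1.56, 4.7], [0.09, 2.05], [-2.69, 2.69]. Speed limits (rad/s): [2.57, 2.57, 3.14, 3.14, 3.14, 3.14, 3.14].

### API

Orientations are given as [roll, pitch, yaw] about the fixed x, y, z axes, in that order (R = Rz(yaw) Ry(pitch) Rx(roll)).
In Python, from station import robot gives the robot as it stands. The module is installed in compiled form; this text tells all that it offers.
- The arm moves only by the tool drive_tool, never from a script. Its argument "plan" is a list of rows, each a list of 5 numbers: the shift along the world's x, y, z in cm, then the turn about the world's z in degrees, then the opening, from 0 (shut) to 1 (fully open). A call has 1 to 8 rows; each row is the pose to reach, as a shift and turn from the pose measured when the call began; what a row does not reach only later rows make up. A row lasts 1/10 s, in which the tool goes at most 50 mm and 8.59 degrees, less where a joint would pass 70% of its speed; a pose out of reach is approached as far as the arm can. A call with a gripper value outside its range is refused whole. The fingers move at their own pace and stop on an object; "newtons" is the grip in N (left out, the last holds). Time passes only in rows, so rows that repeat a pose let the fingers close. It gives the time, the measured TCP pose, the force and the opening at its end, in the units of the state.
- robot.get_state(): the state, without advancing time (a new reading comes with each control period).
- robot.capture(name): name is "scene" or "top" or "wrist"; returns (picture, depth): 420x560x3 uint8, red, green, blue; 420x560 float32, m along the optical axis (not along the pixel's ray), 0 where there is no reading.
- robot.camera_model(name): a dict with "camera_matrix" (3x3 intrinsics, pixels), "position" and "attitude" of the camera in the world; the wrist camera has in their place "tool_from_camera" (4x4, takes a point from camera to tool coordinates, whose origin is the TCP and whose axes are the flange's). Camera axes: x right, y down, z forward; pixel columns grow to the right and rows downward; lengths in m; the calibration is good to about 2 mm. A picture is of the moment at which its call begins: read the wrist's pose just before it. camera_model takes no time and is no camera call.
- robot.finish_job(): hands the job in, once; it reports no verdict.
Trained networks look in the newest picture that a camera, given by its name, has taken for a name from the list of things; names that differ only in an ending like _2 or _b are one class to them, and where a whole thing is asked for, a point or a joint stands for the part that bears it (a point fixed in the world has none). Each returns a list of dicts, best first, with "p" (0 to 1); they miss things now and then, are a little off and sometimes report something else, mostly with a low value. They report only what shows in the picture. A call takes as long as a camera call. They do not tell look-alikes from the thing itself.
- robot.boxes_of(camera, query): "rect" ([left, top, right, bottom] in pixels, round what is visible of it).
- robot.trace(camera, query): "mask" (420x560 bool, what is visible of it) and "rect" ([left, top, right, bottom] in pixels, round what is visible of it).
- robot.tip_of(camera, query): "at" ([column, row] in pixels: a listed point, or the origin of a listed thing).
The state is a dict: "time_s": time; "q": joint angles; "qvel": joint speeds; "joint_torque": joint torques, N m; "position": TCP position; "orientation": TCP orientation; "contact_force": force on the tool from outside, world axes, zero at the start; "torque": the same for the moment, N m; "gripper_width": finger opening in m.
Only numpy, scipy, OpenCV 4.12 (cv2) and the standard library are available. Lean on these libraries where they do the work, as an engineer would, in place of code of your own. Each camera call takes 0.05 s, during which the arm holds its last target. There are 200 camera calls.

## Working session

There is one attempt and no reset: what is moved stays moved. The work goes in short steps, Python scripts to look and compute and a tool call to move; the robot and the scene stay as the last step left them, time stands still between calls to the robot, and variables do not carry over. Pictures are saved under pics/ and viewed, about 8 in all and at most 12, crops included, and the job is handed in when it is done.

Besides the shell and the picture viewer there is one more tool, called by a JSON object that holds its "name" and its "arguments". drive_tool: Moves the arm, as the interface text tells. Its arguments: {"type":"object","properties":{"plan":{"type":"array"},"newtons":{"type":"number"}},"required":["plan"]}

```bash
mkdir -p pics
cat > h.py <<'E'
from station import robot
import numpy as np, cv2
from scipy.spatial.transform import Rotation as R
def cam(n):
    m=robot.camera_model(n); K=np.array(m["camera_matrix"])
    if n=="wrist":
        s=robot.get_state(); T=np.eye(4); T[:3,:3]=R.from_euler('xyz',s["orientation"]).as_matrix(); T[:3,3]=s["position"]
        T=T@np.array(m["tool_from_camera"])
    else:
        T=np.eye(4); a=np.array(m["attitude"]); T[:3,:3]=a if a.shape==(3,3) else R.from_euler('xyz',a).as_matrix(); T[:3,3]=m["position"]
    return K,T
def cloud(K,T,d):
    v,u=np.mgrid[:d.shape[0],:d.shape[1]]
    p=np.stack([(u-K[0,2])/K[0,0]*d,(v-K[1,2])/K[1,1]*d,d],-1)
    return p@T[:3,:3].T+T[:3,3]
def shot(n,f):
    K,T=cam(n); im,d=robot.capture(n); cv2.imwrite(f"pics/{f}.png",im[:,:,::-1]); 
    P=cloud(K,T,d); P[d==0]=np.nan; np.save(f"pics/{f}.npy",P); return im,d,P
E
python3 - <<'E'
from h import *
print(robot.camera_model("top"),robot.get_state())
for n in("top","scene"):
    im,d,P=shot(n,n+"0")
    for q in "wedge clamp stop sample rack bar".split():
        for r in robot.trace(n,q)[:2]:
            m=r["mask"]; X=P[m]; X=X[~np.isnan(X[:,0])]
            print(n,q,round(r["p"],2),r["rect"],np.percentile(X,[3,50,97],axis=0).round(3).tolist() if len(X) else None)
a=cv2.imread("pics/top0.png");b=cv2.imread("pics/scene0.png")
E
```

```text
{'camera_matrix': array([[489.69548304,   0.        , 285.08099375],
       [  0.        , 489.69548304, 201.5516143 ],
       [  0.        ,   0.        ,   1.        ]]), 'position': array([ 0.33309134, -0.00976928,  1.34111161]), 'attitude': array([-2.96519971,  0.0073228 , -1.56354334])} {'time_s': 0.0, 'q': array([ 1.11908294,  0.32180837, -0.07006716,  1.45167702,  0.02262311,
        1.37079449, -0.05691071]), 'qvel': array([ 0.00195532,  0.00075359, -0.00010909, -0.00040739, -0.00094881,
        0.00046823, -0.00024589]), 'joint_torque': array([-4.44849156e-04, -4.91285205e+01, -4.04353375e-01, -3.12534142e+01,
       -6.40333747e-02,  4.37283854e-02,  1.66683817e-04]), 'position': array([ 0.29166066, -0.58032412,  0.24646983]), 'orientation': array([-3.13969618e+00,  1.26853507e-04,  4.65821357e-01]), 'contact_force': array([ 0.25735551, -0.67063789, -0.5162242 ]), 'torque': array([-0.02588266,  0.00150984, -0.04080816]), 'gripper_width': 0.08714458614025658}
top wedge 0.59 [198.3, 201.3, 213.7, 222.2] [[0.515, 0.194, 0.025], [0.531, 0.203, 0.105], [0.551, 0.219, 0.112]]
top
[... 1260 characters left out ...]

scene stop 0.61 [196.8, 177.3, 215.2, 205.0] [[0.52, -0.235, 0.019], [0.57, -0.225, 0.061], [0.574, -0.216, 0.075]]
scene sample 0.91 [245.1, 165.8, 264.5, 196.7] [[0.395, -0.204, 0.007], [0.43, -0.167, 0.057], [0.455, -0.147, 0.069]]
scene sample 0.89 [207.4, 181.9, 234.8, 213.6] [[0.517, -0.206, 0.018], [0.566, -0.177, 0.073], [0.569, -0.153, 0.081]]
scene rack 0.63 [312.6, 233.9, 375.7, 283.2] [[0.505, 0.134, 0.003], [0.564, 0.19, 0.038], [0.581, 0.239, 0.043]]
scene rack 0.51 [188.6, 156.8, 215.6, 186.1] [[0.371, -0.411, 0.001], [0.459, -0.36, 0.017], [0.511, -0.329, 0.021]]
scene bar 0.79 [327.3, 216.3, 345.5, 252.9] [[0.527, 0.151, 0.041], [0.558, 0.161, 0.082], [0.563, 0.166, 0.109]]
```

View pics/top0.png

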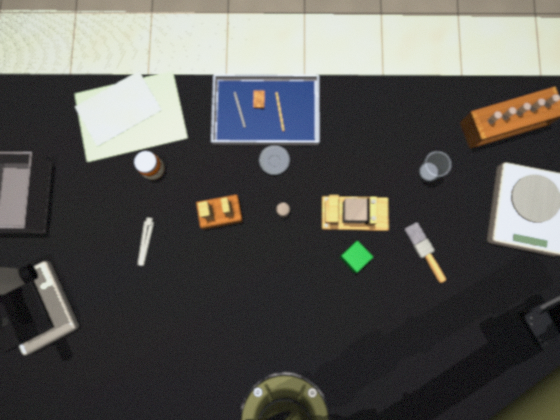

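View pics/scene0.png

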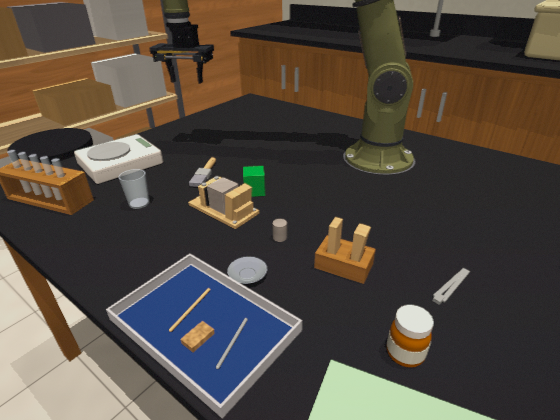

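The wedge appears near (0.53, 0.205) at top-image pixel (205,211), and the bar near (0.545, 0.155). The clamp is near (0.53, -0.18) at pixel (355,212). The green block is the look-alike. I'll go above the clamp and look from close by.

{"name": "drive_tool", "arguments": {"plan": [[2.6,5,1.2,8,1],[5.2,10,2.4,16,1],[7.8,15,3.6,24,1],[10.4,20,4.8,32,1],[13,25,6,40,1],[15.6,30,7.2,48,1],[18.2,35,8.4,56,1],[20.8,39,9.6,63.3,1]]}}

```text
time_s: 1.5
position: [0.4747, -0.233, 0.3326]
orientation: [3.141, 0.001, 1.576]
contact_force: [0.9, -0.2, 1.1]
gripper_width: 0.0873
```

{"name": "drive_tool", "arguments": {"plan": [[0,0,0,0,1],[0,0,0,0,1]]}}

```text
time_s: 1.7
position: [0.4755, -0.2316, 0.3333]
orientation: [3.14, 0.002, 1.579]
contact_force: [-0.1, 0.3, 0.1]
gripper_width: 0.0872
```

Run:
```python
from h import *
s=robot.get_state();print(s["time_s"],s["position"],s["orientation"],s["contact_force"],cam("wrist")[1].round(3))
im,d,P=shot("wrist","w1")
for q in "clamp stop sample".split():
    for r in robot.trace("wrist",q)[:2]:
        X=P[r["mask"]]; X=X[~np.isnan(X[:,0])]
        print(q,round(r["p"],2),r["rect"],np.percentile(X,[3,50,97],axis=0).round(3).tolist() if len(X) else None)
```

```text
1.7 [ 0.47550542 -0.23161596  0.33327782] [3.14002132e+00 2.09333050e-03 1.57895316e+00] [-0.09612405  0.29945888  0.14193951] [[ 1.     0.007  0.003  0.474]
 [ 0.008 -0.968 -0.252 -0.164]
 [ 0.001  0.252 -0.968  0.47 ]
 [ 0.     0.     0.     1.   ]]
clamp 0.58 [291.4, 79.9, 365.2, 206.7] [[0.494, -0.276, 0.01], [0.527, -0.143, 0.013], [0.576, -0.106, 0.084]]
stop 0.7 [299.6, 162.7, 351.5, 190.1] [[0.503, -0.24, 0.012], [0.537, -0.226, 0.071], [0.571, -0.213, 0.077]]
sample 0.85 [203.0, 113.0, 263.2, 176.7] [[0.385, -0.216, 0.016], [0.418, -0.184, 0.067], [0.449, -0.152, 0.069]]
sample 0.63 [302.3, 121.3, 354.9, 168.3] [[0.509, -0.209, 0.046], [0.535, -0.182, 0.079], [0.564, -0.155, 0.081]]
```

View pics/w1.png

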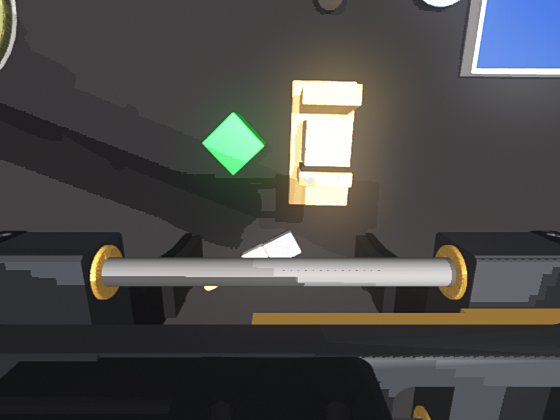

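```bash
cat > fit.py <<'E'
from h import *
def rect(P,lo,hi,tag):
    with np.errstate(invalid='ignore'): m=np.all((P>lo)&(P<hi),-1)
    X=P[m]; r=cv2.minAreaRect((X[:,:2]*1000).astype(np.float32)); c,s,a=r
    a=(a+45)%90-45
    print(tag,len(X),"c",np.round(c,1),"s",np.round(s,1),"yaw",round(a,2),"z",np.round(np.median(X[:,2])*1000,1), "mean",(X[:,:2].mean(0)*1000).round(1),"y pct",np.percentile(X[:,1]*1000,[1,99]).round(1),"x",np.percentile(X[:,0]*1000,[1,99]).round(1))
    return r
E
python3 - <<'E'
from fit import *
P=np.load("pics/w1.npy")
rect(P,[.49,-.215,.0765],[.59,-.145,.09],"sample")
rect(P,[.49,-.145,.079],[.59,-.08,.095],"cheek")
rect(P,[.49,-.26,.067],[.59,-.20,.0755],"stop")
rect(P,[.47,-.30,.006],[.6,-.08,.1],"clamp")
E
```

```text
sample 2147 c [ 537.9 -182.7] s [58.  58.2] yaw -1.04 z 79.5 mean [ 537.4 -182.1] y pct [-210.6 -154.3] x [509.2 565.9]
cheek 1262 c [ 539.2 -124.8] s [24.5 70.2] yaw -0.88 z 82.1 mean [ 539.  -124.9] y pct [-137.2 -112.6] x [505.  573.4]
stop 941 c [ 537.7 -220.6] s [38.5 70.1] yaw -2.67 z 71.0 mean [ 536.8 -225.9] y pct [-239.3 -213.1] x [502.8 570.9]
clamp 7678 c [ 538.3 -190.1] s [180.2  90.5] yaw -0.93 z 71.8 mean [ 532.2 -183.8] y pct [-277.4 -102. ] x [493.7 578.7]
```

{"name": "drive_tool", "arguments": {"plan": [[0.6,5,0,0,1],[1.2,10,0,0,1],[1.8,15,0,0,1],[2.4,20,0,0,1],[3,25,0,0,1],[3.5,29,-1,0,1],[4,33,-2,0,1],[4,33,-2,0,1]]}}

```text
time_s: 2.7
position: [0.5125, 0.1006, 0.3107]
orientation: [-3.139, -0.003, 1.58]
contact_force: [-0.7, 0.1, 0.3]
gripper_width: 0.0872
```

{"name": "drive_tool", "arguments": {"plan": [[0,0,0,0,1],[0,0,0,0,1]]}}

```text
time_s: 2.9
position: [0.5126, 0.0991, 0.3103]
orientation: [-3.138, -0.002, 1.577]
contact_force: [-0.5, -0.2, 0.2]
gripper_width: 0.0869
```

Run:
```python
from fit import *
s=robot.get_state();print(s["time_s"],s["position"],s["orientation"])
im,d,P=shot("wrist","w2")
for q in "wedge bar".split():
    for r in robot.trace("wrist",q)[:2]:
        X=P[r["mask"]]; X=X[~np.isnan(X[:,0])]
        print(q,round(r["p"],2),r["rect"],np.percentile(X,[3,50,97],axis=0).round(3).tolist() if len(X) else None)
rect(P,[.49,.18,.095],[.59,.26,.13],"wedge")
rect(P,[.49,.10,.095],[.59,.18,.13],"bar")
```

```text
2.9 [0.51256814 0.09914237 0.31034937] [-3.13795630e+00 -2.42760507e-03  1.57716851e+00]
wedge 0.83 [283.0, 71.8, 317.1, 104.1] [[0.515, 0.196, 0.041], [0.532, 0.207, 0.107], [0.549, 0.221, 0.109]]
bar 0.96 [288.2, 128.4, 326.3, 149.4] [[0.525, 0.147, 0.053], [0.541, 0.156, 0.107], [0.558, 0.165, 0.109]]
wedge 871 c [531.7 210. ] s [36.2 23.9] yaw 11.45 z 107.2 mean [531.6 209.7] y pct [196.2 223.3] x [513.3 550. ]
bar 509 c [542.1 155.2] s [36. 16.] yaw 11.2 z 107.6 mean [542.  155.3] y pct [145.6 165. ] x [524.1 559.6]
```

View pics/w2.png

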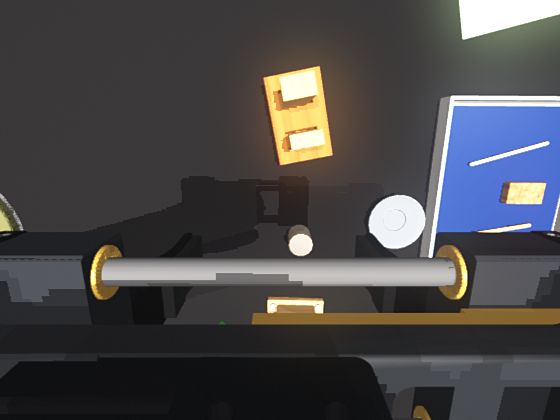

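Picture: wedge at pixel (298,87), 24 mm thick at the top (so the tapered one), yaw about 11.2°. The bar at (307,139) is 16 mm thick. Clamp yaw is about -0.95°. Next I grasp the wedge.

{"name": "drive_tool", "arguments": {"plan": [[0.7,4,-1.5,4,1],[1.3,8,-4,8,1],[1.9,11.1,-8,10.9,1],[1.9,11.1,-12,10.9,1],[1.9,11.1,-14,10.9,1],[1.9,11.1,-14,10.9,1]]}}

```text
time_s: 3.65
position: [0.5302, 0.2077, 0.1674]
orientation: [-3.133, -0.001, 1.765]
contact_force: [-0.7, -1.3, 1.0]
gripper_width: 0.0869
```

Run:
```python
from fit import *
s=robot.get_state();print(s["time_s"],s["position"],s["orientation"])
im,d,P=shot("wrist","w3")
rect(P,[.49,.18,.095],[.59,.24,.13],"wedge")
rect(P,[.49,.10,.095],[.59,.18,.13],"bar")
```

```text
3.65 [0.53023884 0.20774624 0.16743883] [-3.13256277e+00 -1.29039633e-03  1.76523135e+00]
wedge 1909 c [531.7 210.2] s [36.  24.5] yaw 10.8 z 107.1 mean [531.6 211.2] y pct [197.1 224.1] x [513.4 549.7]
bar 1230 c [542.  155.5] s [35.9 17.3] yaw 10.48 z 107.4 mean [541.8 157.1] y pct [145.5 166.3] x [524.1 559.3]
```

{"name": "drive_tool", "arguments": {"plan": [[0.1,0.2,-3,0,1],[0.1,0.2,-5.5,0,1],[0.1,0.2,-6.7,0,1],[0.1,0.2,-6.7,0,1],[0.1,0.2,-6.7,0,1]], "newtons": 15}}

```text
time_s: 4.2
position: [0.5337, 0.2106, 0.1045]
orientation: [-3.139, -0.002, 1.764]
contact_force: [-0.4, 0.4, 0.2]
gripper_width: 0.0866
```

{"name": "drive_tool", "arguments": {"plan": [[0,0,0,0,0.3],[0,0,0,0,0.3],[0,0,0,0,0.3],[0,0,0,0,0.3],[0,0,0,0,0.3],[0,0,0,0,0.3]]}}

```text
time_s: 4.8
position: [0.5337, 0.2106, 0.1045]
orientation: [-3.139, -0.002, 1.764]
contact_force: [0.5, -0.4, 0.7]
gripper_width: 0.0468
```

{"name": "drive_tool", "arguments": {"plan": [[-0.2,-0.1,-0.2,0,0.3],[-0.2,-0.1,-0.2,0,0.3],[-0.2,-0.1,-0.2,0,0.3],[-0.2,-0.1,-0.2,0,0.3]], "newtons": 15}}

```text
time_s: 5.2
position: [0.5316, 0.2095, 0.1024]
orientation: [-3.138, -0.002, 1.764]
contact_force: [0.2, -0.1, -0.5]
gripper_width: 0.0359
```

{"name": "drive_tool", "arguments": {"plan": [[0,0,0,0,0.3],[0,0,1,0,0.3],[0,0,3,0,0.3],[0,0,6,0,0.3],[0,0,10,0,0.3],[0,0,13,0,0.3],[0,0,15,0,0.3]]}}

```text
time_s: 5.9
position: [0.5322, 0.2103, 0.256]
orientation: [3.141, -0.002, 1.765]
contact_force: [0.3, -0.3, -2.1]
gripper_width: 0.036
```

{"name": "drive_tool", "arguments": {"plan": [[0,-4,0.4,-3,0.3],[0.1,-9,0.4,-6,0.3],[0.2,-14,0.4,-9,0.3],[0.3,-19,0.4,-12.1,0.3],[0.4,-24,0.4,-12.1,0.3],[0.5,-29,0.4,-12.1,0.3],[0.6,-34,0.4,-12.1,0.3],[0.7,-39,0.4,-12.1,0.3]]}}

```text
time_s: 6.7
position: [0.5391, -0.1815, 0.2612]
orientation: [3.139, -0.001, 1.554]
contact_force: [1.1, 0.6, -0.5]
gripper_width: 0.0359
```

{"name": "drive_tool", "arguments": {"plan": [[0,-3.5,0,0,0.3],[0,-6,0,0,0.3],[0,-7.5,0,0,0.3],[0,-7.5,0,0,0.3],[0,-7.5,0,0,0.3]]}}

```text
time_s: 7.2
position: [0.5395, -0.2546, 0.2614]
orientation: [3.139, -0.003, 1.556]
contact_force: [0.2, 1.2, -0.5]
gripper_width: 0.036
```

Run:
```python
from fit import *
s=robot.get_state();print(s["time_s"],s["position"],s["orientation"],s["contact_force"],s["gripper_width"])
im,d,P=shot("wrist","w4")
rect(P,[.49,-.215,.0765],[.59,-.148,.09],"sample")
rect(P,[.49,-.145,.079],[.59,-.08,.095],"cheek")
rect(P,[.49,-.25,.067],[.59,-.20,.0745],"stop")
print("col profile x=.538")
for x in(.525,.538,.551):
    with np.errstate(invalid='ignore'): m=(abs(P[...,0]-x)<.0012)&(P[...,1]<-.13)&(P[...,1]>-.165)&(P[...,2]>0)
    X=P[m]; X=X[X[:,1].argsort()]; print((X[::max(1,len(X)//25),1:]*1000).round(1).tolist())
```

```text
7.2 [ 0.53954846 -0.25459153  0.26141201] [ 3.13905194e+00 -2.69122495e-03  1.55562650e+00] [ 0.22862524  1.19532112 -0.47715844] 0.03600978639503748
sample 3345 c [ 537.7 -182.5] s [57.  57.9] yaw -1.0 z 79.5 mean [ 537.8 -182. ] y pct [-210.8 -154.4] x [509.5 566.3]
cheek 2014 c [ 539.  -125.1] s [24.3 69.7] yaw -0.92 z 82.1 mean [ 539.2 -125.3] y pct [-137.1 -113.1] x [505.  573.5]
stop 1372 c [ 537.4 -226.7] s [26.  69.4] yaw -0.9 z 70.9 mean [ 537.4 -226.2] y pct [-239.8 -213.6] x [503.3 571.6]
col profile x=.538
[[-164.5, 79.1], [-163.5, 79.0], [-161.7, 80.2], [-160.6, 78.4], [-159.0, 81.0], [-157.9, 79.3], [-156.9, 78.9], [-155.3, 81.2], [-154.2, 79.9], [-146.0, 12.3], [-144.8, 11.7], [-143.7, 21.5], [-143.2, 26.3], [-142.5, 28.9], [-141.7, 40.0], [-141.1, 43.3], [-140.3, 52.3], [-139.9, 56.4], [-139.3, 58.7], [-138.6, 60.8], [-138.1, 70.5], [-137.6, 73.1], [-137.1, 76.2], [-136.5, 78.3], [-135.7, 84.2], [-134.8, 84.0], [-133.0, 84.0], [-131.9, 82.6], [-130.9, 82.2], [-130.1, 82.3]]
[[-164.7, 78.8], [-163.8, 79.7], [-161.9, 79.6], [-160.9, 79.4], [-159.1, 80.4], [-158.1, 79.5], [-156.3, 80.2], [-155.1, 77.7], [-146.2, 12.1], [-145.2, 13.1], [-143.9, 21.2], [-143.2, 24.7], [-142.4, 35.3], [-141.7, 38.0], [-140.9, 47.9], [-140.2, 49.9], [-139.5, 59.0], [-138.8, 61.2], [-138.5, 65.6], [-137.9, 68.0], [-137.5, 77.7], [-137.2, 75.4], [-136.8, 78.9], [-136.5, 82.3], [-135.6, 82.5], [-134.7, 82.5], [-134.0, 83.2], [-133.1, 83.5], [-132.0, 82.2], [-131.1, 82.2], [-130.3, 82.7]]
[[-164.9, 79.2], [-163.9, 79.5], [-162.1, 79.5], [-161.1, 79.4], [-159.3, 80.1], [-158.3, 79.3], [-156.5, 80.5], [-155.4, 78.1], [-146.4, 12.0], [-145.2, 11.2], [-144.2, 21.9], [-143.5, 25.1], [-142.5, 34.9], [-142.1, 39.6], [-141.5, 43.0], [-140.7, 52.6], [-140.0, 54.3], [-139.4, 63.5], [-139.0, 67.4], [-138.3, 69.0], [-138.1, 74.0], [-137.5, 76.2], [-136.9, 78.3], [-136.0, 83.7], [-135.1, 83.3], [-133.4, 84.1], [-132.1, 81.9], [-130.7, 83.4]]
```

View pics/w4.png

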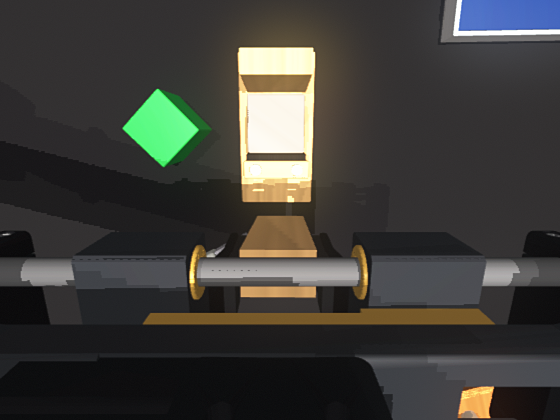

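Wedge held (pixel 278,245), slot at (277,157) with about 17 mm gap at the top. A quick check of the wedge's in-hand pose from depth:

Run:
```python
from fit import *
P=np.load("pics/w4.npy"); X=P[200:256,235:322].reshape(-1,3); X=X[(X[:,2]>.15)&(X[:,2]<.27)]
print(len(X),np.percentile(X,[1,50,99],axis=0).round(4))
t=np.array([.53955,-.25459,.26141]); Y=X-t
for a in np.arange(-.1,0.0,.01):
    m=abs(Y[:,2]-a)<.005
    if m.sum()>5: print(round(a,2),m.sum(),(np.median(Y[m,1])*1000).round(1),(np.percentile(Y[m,0],[2,98])*1000).round(1),"exp",round(.6+12*(a+.0952)/.1,1))
```

```text
2858 [[ 0.5167 -0.2534  0.1704]
 [ 0.5394 -0.2452  0.2447]
 [ 0.5611 -0.242   0.2668]]
-0.09 92 1.4 [-16.3  17.9] exp 1.2
-0.08 99 2.4 [-16.2  17.8] exp 2.4
-0.07 142 3.7 [-16.6  17.2] exp 3.6
-0.06 132 4.9 [-16.6  17.5] exp 4.8
-0.05 181 6.0 [-17.   17.5] exp 6.0
-0.04 201 7.2 [-17.5  17.1] exp 7.2
-0.03 258 8.5 [-19.1  18.1] exp 8.4
-0.02 408 9.5 [-23.5  22.4] exp 9.6
-0.01 439 10.6 [-22.4  21.1] exp 10.8
```

{"name": "drive_tool", "arguments": {"plan": [[-0.1,4,0,0,0.3],[-0.1,8,0,0,0.3],[-0.1,11.3,0,0,0.3],[-0.1,11.3,-3,0,0.3],[-0.1,11.3,-6.5,0,0.3],[-0.1,11.3,-7,0,0.3],[-0.1,11.3,-7,0,0.3]]}}

```text
time_s: 7.95
position: [0.5382, -0.1395, 0.1911]
orientation: [3.141, -0.003, 1.559]
contact_force: [-0.5, 0.3, 0.6]
gripper_width: 0.0357
```

{"name": "drive_tool", "arguments": {"plan": [[0,0,0,0,0.3],[0,0,0,0,0.3]]}}

```text
time_s: 8.15
position: [0.5393, -0.1392, 0.193]
orientation: [3.138, -0.003, 1.559]
contact_force: [0.2, -0.2, 0.3]
gripper_width: 0.0357
```

{"name": "drive_tool", "arguments": {"plan": [[-0.1,-0.2,-1,0,0.3],[-0.1,-0.2,-2,0,0.3],[-0.1,-0.2,-3,0,0.3],[-0.1,-0.2,-3.8,0,0.3],[-0.1,-0.2,-3.8,0,0.3],[-0.1,-0.2,-3.8,0,0.3]]}}

```text
time_s: 8.75
position: [0.5382, -0.141, 0.1547]
orientation: [3.139, -0.003, 1.559]
contact_force: [0.3, 0.7, -0.4]
gripper_width: 0.0363
```

{"name": "drive_tool", "arguments": {"plan": [[0,-0.1,-0.3,0,0.3],[0,-0.1,-0.6,0,0.3],[0,-0.1,-0.8,0,0.3],[0,-0.1,-1,0,0.3],[0,-0.1,-1,0,0.3]]}}

```text
time_s: 9.25
position: [0.538, -0.142, 0.1444]
orientation: [3.139, -0.003, 1.559]
contact_force: [-0.1, 0.3, 0.2]
gripper_width: 0.0358
```

Run:
```python
from fit import *
s=robot.get_state();print(s["time_s"],s["position"],s["orientation"],s["contact_force"],s["gripper_width"])
im,d,P=shot("scene","s5")
cv2.imwrite("pics/s5c.png",cv2.resize(cv2.imread("pics/s5.png")[120:260,130:330],None,fx=4,fy=4,interpolation=cv2.INTER_CUBIC))
```

```text
9.25 [ 0.53803502 -0.14200947  0.1443712 ] [ 3.13898654 -0.00343669  1.55945111] [-0.07292281  0.32845586  0.19746348] 0.03583691250913359
```

View pics/s5c.png

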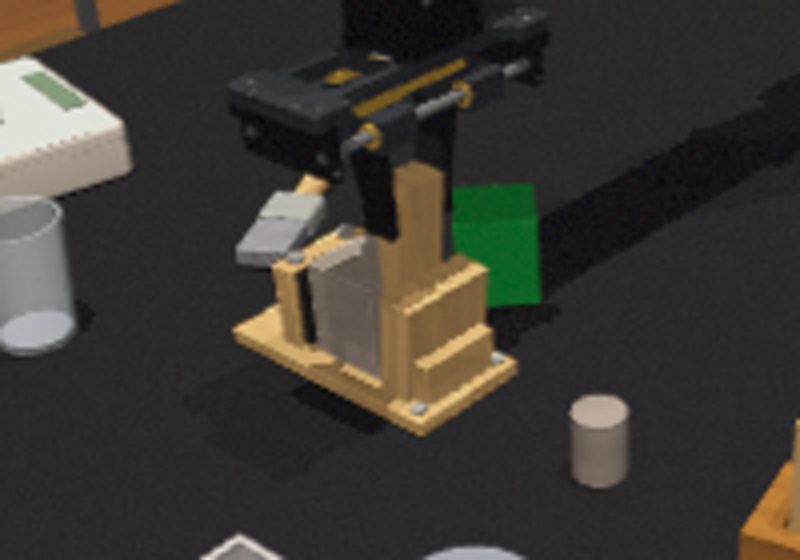

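The wedge is in the slot between the sample and the cheek. I'll lower it a little more, then release.

{"name": "drive_tool", "arguments": {"plan": [[0,0,-0.2,0,0.3],[0,0,-0.4,0,0.3],[0,0,-0.5,0,0.3],[0,0,-0.5,0,0.3]]}}

```text
time_s: 9.7
position: [0.538, -0.142, 0.1393]
orientation: [3.139, -0.003, 1.56]
contact_force: [-0.1, 0.7, 0.4]
gripper_width: 0.0364
```

{"name": "drive_tool", "arguments": {"plan": [[0,0,0,0,0.6],[0,0,0,0,0.6],[0,0,0,0,0.65],[0,0,0,0,0.65],[0,0,0,0,0.65]]}}

```text
time_s: 10.2
position: [0.538, -0.142, 0.1394]
orientation: [3.139, -0.003, 1.559]
contact_force: [0.6, 0.4, 0.1]
gripper_width: 0.0558
```

{"name": "drive_tool", "arguments": {"plan": [[0,0,1.5,0,0.65],[0,0,4.5,0,0.65],[0,-3,8,0,0],[0,-6.5,10,0,0],[0,-8,11,0,0],[0,-8,11,0,0],[0,-8,11,0,0]]}}

```text
time_s: 10.9
position: [0.5378, -0.2204, 0.2486]
orientation: [3.14, -0.005, 1.56]
contact_force: [0.7, 0.4, -0.1]
gripper_width: 0.0243
```

```bash
cat > look.py <<'E'
from fit import *
import sys
s=robot.get_state();print(s["time_s"],s["position"],s["orientation"][2],s["contact_force"],s["gripper_width"])
im,d,P=shot("wrist",sys.argv[1])
rect(P,[.50,-.18,.095],[.58,-.11,.16],"wedge")
rect(P,[.49,-.215,.0765],[.59,-.156,.086],"sample")
rect(P,[.49,-.145,.079],[.59,-.10,.088],"cheek")
E
python3 look.py w6
```

```text
10.9 [ 0.53780461 -0.22037784  0.24857492] 1.5602170146818848 [ 0.67445721  0.38302309 -0.12497894] 0.024303607665423235
wedge 1488 c [ 538.1 -141.7] s [23.3 36. ] yaw -0.61 z 139.1 mean [ 538.  -141.7] y pct [-153.4 -130.1] x [520.3 555.8]
sample 3189 c [ 537.7 -183.5] s [54.9 57.9] yaw -0.58 z 79.5 mean [ 537.9 -182.9] y pct [-210.6 -156.6] x [509.5 565.9]
cheek 1342 c [ 539.1 -124.9] s [24.3 70. ] yaw -1.31 z 81.8 mean [ 539.3 -122. ] y pct [-136.9 -113. ] x [504.3 573.6]
```

View pics/w6.png

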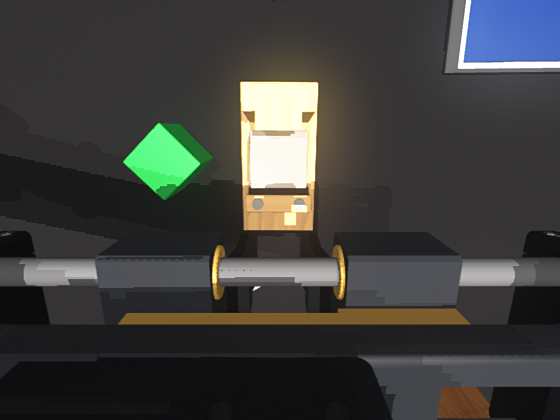

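The wedge stands loose with its top at z≈0.139, centred at (0.538, -0.142). The sample is about 1.5 mm short of the stop. Next: position the closed fingertips above it.

{"name": "drive_tool", "arguments": {"plan": [[0,4,0,0,0],[0,7.6,0,0,0],[0,7.8,-3,0,0],[0,7.8,-6,0,0],[0,7.8,-7.3,0,0],[0,7.8,-7.3,0,0],[0,7.8,-7.3,0,0]]}}

```text
time_s: 11.65
position: [0.538, -0.141, 0.1756]
orientation: [3.141, -0.006, 1.562]
contact_force: [0.9, 0.5, 0.1]
gripper_width: 0.0004
```

{"name": "drive_tool", "arguments": {"plan": [[0,0,0,0,0],[0,0,0,0,0]]}}

```text
time_s: 11.85
position: [0.5389, -0.1412, 0.1769]
orientation: [3.138, -0.006, 1.562]
contact_force: [0.6, 0.6, -0.0]
gripper_width: 0.0006
```

{"name": "drive_tool", "arguments": {"plan": [[0,-0.1,-0.2,0,0],[0,-0.1,-0.4,0,0],[0,-0.1,-0.6,0,0],[0,-0.1,-0.8,0,0],[0,-0.1,-1.0,0,0],[0,-0.1,-1.2,0,0],[0,-0.1,-1.4,0,0]]}}

```text
time_s: 12.55
position: [0.5394, -0.1423, 0.1633]
orientation: [3.137, -0.005, 1.562]
contact_force: [0.2, -0.2, 4.4]
gripper_width: 0.0004
```

{"name": "drive_tool", "arguments": {"plan": [[0,0,-0.2,0,0],[0,0,-0.4,0,0],[0,0,-0.4,0,0]]}}

```text
time_s: 12.85
position: [0.5396, -0.1428, 0.1594]
orientation: [3.137, -0.004, 1.562]
contact_force: [0.4, -1.9, 1.8]
gripper_width: 0.0005
```

Contact at TCP z≈0.164. The wedge is sliding at a few N, so I continue gently.

{"name": "drive_tool", "arguments": {"plan": [[0,0,-0.2,0,0],[0,0,-0.4,0,0],[0,0,-0.4,0,0]]}}

```text
time_s: 13.15
position: [0.5396, -0.1432, 0.1552]
orientation: [3.137, -0.004, 1.562]
contact_force: [1.6, -1.3, 2.2]
gripper_width: 0.0005
```

{"name": "drive_tool", "arguments": {"plan": [[0,0,-0.15,0,0],[0,0,-0.3,0,0],[0,0,-0.3,0,0]]}}

```text
time_s: 13.45
position: [0.5395, -0.1435, 0.152]
orientation: [3.137, -0.004, 1.561]
contact_force: [-0.1, -0.9, 2.7]
gripper_width: 0.0005
```

{"name": "drive_tool", "arguments": {"plan": [[0,0.05,-0.1,0,0],[0,0.05,-0.2,0,0],[0,0.05,-0.2,0,0]]}}

```text
time_s: 13.75
position: [0.5397, -0.1436, 0.1501]
orientation: [3.136, -0.003, 1.561]
contact_force: [-0.0, -2.6, 4.1]
gripper_width: 0.0005
```

{"name": "drive_tool", "arguments": {"plan": [[0,0,-0.1,0,0],[0,0,-0.2,0,0],[0,0,-0.2,0,0]]}}

```text
time_s: 14.05
position: [0.5401, -0.1437, 0.1491]
orientation: [3.135, -0.002, 1.561]
contact_force: [-0.3, -2.1, 9.2]
gripper_width: 0.0006
```

{"name": "drive_tool", "arguments": {"plan": [[0,0,-0.1,0,0],[0,0,-0.2,0,0],[0,0,-0.2,0,0]]}}

```text
time_s: 14.35
position: [0.5406, -0.1438, 0.1486]
orientation: [3.134, -0.001, 1.561]
contact_force: [-2.7, -2.0, 12.1]
gripper_width: 0.0006
```

{"name": "drive_tool", "arguments": {"plan": [[-0.05,0,-0.1,0,0],[-0.05,0,-0.2,0,0],[-0.05,0,-0.3,0,0],[-0.05,0,-0.3,0,0]]}}

```text
time_s: 14.75
position: [0.5412, -0.1438, 0.1481]
orientation: [3.132, -0.0, 1.561]
contact_force: [-3.0, -1.9, 15.2]
gripper_width: 0.0008
```

{"name": "drive_tool", "arguments": {"plan": [[-0.1,0,-0.15,0,0],[-0.1,0,-0.3,0,0],[-0.1,0,-0.4,0,0],[-0.1,0,-0.4,0,0]]}}

```text
time_s: 15.15
position: [0.5416, -0.1438, 0.1475]
orientation: [3.129, 0.002, 1.561]
contact_force: [-4.2, -0.1, 19.7]
gripper_width: 0.0004
```

{"name": "drive_tool", "arguments": {"plan": [[-0.1,0,-0.2,0,0],[-0.1,0,-0.35,0,0],[-0.1,0,-0.45,0,0],[-0.1,0,-0.45,0,0],[-0.1,0,-0.45,0,0]]}}

```text
time_s: 15.65
position: [0.5421, -0.1439, 0.1469]
orientation: [3.125, 0.004, 1.561]
contact_force: [-5.1, 0.4, 23.9]
gripper_width: 0.0002
```

24 N reached. Back off slowly and look.

{"name": "drive_tool", "arguments": {"plan": [[0,0,0.3,0,0],[0,0,1,0,0],[0,-3,4,0,0],[0,-6,8,0,0],[-0.2,-8,10,0,0],[-0.2,-8,10,0,0],[-0.2,-8,10,0,0]]}}

```text
time_s: 16.35
position: [0.5397, -0.223, 0.2458]
orientation: [3.127, 0.002, 1.561]
contact_force: [-0.6, 0.6, -0.2]
gripper_width: 0.0004
```

```bash
sed -i 's/-.215,.0765\],\[.59,-.156/-.214,.0765],[.59,-.157/' look.py; python3 look.py w7
python3 - <<'E'
from fit import *
for f in("w6","w7"):
    P=np.load(f"pics/{f}.npy")
    for x in(.525,.538,.551):
        with np.errstate(invalid='ignore'): m=(abs(P[...,0]-x)<.0015)&(P[...,1]<-.205)&(P[...,1]>-.22)
        X=P[m]; X=X[X[:,1].argsort()]; print(f,(X[:,1:]*1000).round(1).tolist()[::2])
E
```

```text
16.35 [ 0.53973836 -0.22302504  0.24584792] 1.5612499797323744 [-0.59190199  0.60762574 -0.20413629] 0.00038534374710990954
wedge 1322 c [ 541.9 -144.1] s [23.8 35.6] yaw -0.58 z 120.8 mean [ 541.9 -144. ] y pct [-156.1 -132.3] x [524.3 559.6]
sample 3344 c [ 537.8 -185. ] s [56.4 58.1] yaw -1.0 z 79.5 mean [ 537.9 -184.5] y pct [-212.7 -157.7] x [509.5 566.2]
cheek 1679 c [ 539.  -124.9] s [24.1 70. ] yaw -0.65 z 81.9 mean [ 538.2 -122.9] y pct [-136.6 -113. ] x [504.4 573.8]
w6 [[-220.0, 68.6], [-219.8, 267.9], [-219.7, 223.2], [-219.5, 271.7], [-219.5, 267.6], [-219.4, 266.9], [-219.3, 272.8], [-219.2, 272.2], [-219.1, 272.4], [-219.0, 271.8], [-218.9, 68.6], [-218.8, 272.1], [-218.7, 272.3], [-218.6, 271.7], [-218.4, 272.0], [-218.2, 272.4], [-218.1, 271.7], [-218.1, 271.8], [-218.0, 222.7], [-217.6, 237.8], [-217.6, 271.0], [-217.5, 231.3], [-217.2, 270.9], [-217.0, 273.7], [-216.9, 238.1], [-216.9, 272.3], [-216.7, 68.6], [-216.6, 272.7], [-216.5, 237.9], [-216.3, 273.2], [-216.3, 272.5], [-216.1, 230.4], [-215.9, 272.5], [-215.8, 67.6], [-215.5, 273.2], [-215.0, 230.4], [-214.
[... 4979 characters left out ...]
0, 235.8], [-214.0, 224.1], [-213.9, 234.6], [-213.9, 225.8], [-213.9, 228.8], [-213.9, 228.9], [-213.9, 246.3], [-213.9, 245.3], [-213.9, 234.8], [-213.8, 246.6], [-213.8, 223.1], [-213.8, 245.5], [-213.8, 221.5], [-213.7, 227.9], [-213.5, 247.4], [-212.7, 79.8], [-211.8, 79.1], [-211.5, 80.9], [-210.8, 79.0], [-209.8, 78.9], [-209.7, 79.4], [-208.7, 79.5], [-207.9, 78.1], [-207.7, 79.1], [-206.6, 80.0], [-205.8, 78.6]]
w7 [[-219.3, 68.5], [-219.2, 69.0], [-218.3, 67.8], [-217.2, 68.2], [-217.1, 68.8], [-216.1, 68.4], [-213.1, 78.8], [-211.7, 80.5], [-211.0, 78.8], [-210.9, 79.4], [-209.9, 79.3], [-209.8, 79.9], [-208.9, 79.4], [-207.9, 78.9], [-207.0, 78.4], [-206.8, 79.8], [-205.8, 79.3]]
```

Sample has moved ~2 mm to the pad and the wedge top sits at z≈0.1208. I'll do one gentle confirming tap, aimed at about 22 N, to check it no longer advances.

{"name": "drive_tool", "arguments": {"plan": [[0.2,4,0,0,0],[0.2,7.9,0,0,0],[0.2,7.9,-3,0,0],[0.2,7.9,-6.5,0,0],[0.2,7.9,-8.8,0,0],[0.2,7.9,-9,0,0],[0.2,7.9,-9,0,0],[0.2,7.9,-9,0,0]]}}

```text
time_s: 17.2
position: [0.5423, -0.1424, 0.1562]
orientation: [3.126, 0.001, 1.564]
contact_force: [0.1, 0.1, 1.1]
gripper_width: 0.0004
```

{"name": "drive_tool", "arguments": {"plan": [[0,0,0,0,0]]}}

```text
time_s: 17.3
position: [0.5431, -0.1424, 0.1575]
orientation: [3.124, 0.002, 1.564]
contact_force: [0.8, 0.3, 0.1]
gripper_width: 0.0006
```

{"name": "drive_tool", "arguments": {"plan": [[-0.1,-0.1,-0.2,0,0],[-0.1,-0.1,-0.4,0,0],[-0.1,-0.1,-0.6,0,0],[-0.1,-0.1,-0.8,0,0],[-0.1,-0.1,-1.0,0,0],[-0.1,-0.1,-1.2,0,0],[-0.1,-0.1,-1.4,0,0],[-0.1,-0.1,-1.4,0,0]]}}

```text
time_s: 18.1
position: [0.543, -0.1436, 0.1466]
orientation: [3.123, 0.003, 1.564]
contact_force: [-4.5, 1.0, 16.3]
gripper_width: 0.0004
```

{"name": "drive_tool", "arguments": {"plan": [[-0.1,0,-0.2,0,0],[-0.1,0,-0.35,0,0],[-0.1,0,-0.35,0,0]]}}

```text
time_s: 18.4
position: [0.5431, -0.1435, 0.1464]
orientation: [3.12, 0.005, 1.564]
contact_force: [-6.0, 1.4, 17.9]
gripper_width: 0.0006
```

{"name": "drive_tool", "arguments": {"plan": [[-0.1,0,-0.2,0,0],[-0.1,0,-0.4,0,0],[-0.1,0,-0.43,0,0],[-0.1,0,-0.43,0,0]]}}

```text
time_s: 18.8
position: [0.5435, -0.1435, 0.1462]
orientation: [3.118, 0.007, 1.564]
contact_force: [-6.4, 2.1, 21.1]
gripper_width: 0.0002
```

{"name": "drive_tool", "arguments": {"plan": [[0,0,0.3,0,0],[0,0,1,0,0],[0,-3,4,0,0],[0,-6,8,0,0],[-0.2,-8,10,0,0],[-0.2,-8,10,0,0],[-0.2,-8,10,0,0]]}}

```text
time_s: 19.5
position: [0.5413, -0.2233, 0.2456]
orientation: [3.118, 0.006, 1.563]
contact_force: [-0.6, 1.0, 0.3]
gripper_width: 0.0006
```

```bash
python3 look.py w8
python3 - <<'E'
from h import *
shot("top","top9");shot("scene","s9")
a=cv2.imread("pics/top9.png");b=cv2.imread("pics/scene0.png");c=cv2.imread("pics/s9.png")
f=lambda i:cv2.resize(i[120:300,110:390],None,fx=2.8,fy=2.8)[:300*2,:784]
cv2.imwrite("pics/v9.png",f(c))
E
```

```text
19.5 [ 0.5412649  -0.22331345  0.24562497] 1.5633133282799034 [-0.57125044  0.96527059  0.28899245] 0.0006115781322500029
wedge 1314 c [ 543.6 -144.2] s [23.9 35.5] yaw -1.13 z 119.9 mean [ 543.3 -144.2] y pct [-156.1 -132.3] x [525.9 560.6]
sample 3357 c [ 537.9 -185.3] s [57. 58.] yaw -1.0 z 79.6 mean [ 538.  -184.4] y pct [-212.7 -157.3] x [509.6 566.3]
cheek 1708 c [ 539.  -124.7] s [24.6 70. ] yaw -0.52 z 81.9 mean [ 537.7 -122.9] y pct [-136.5 -112.5] x [504.4 573.7]
```

View pics/v9.png

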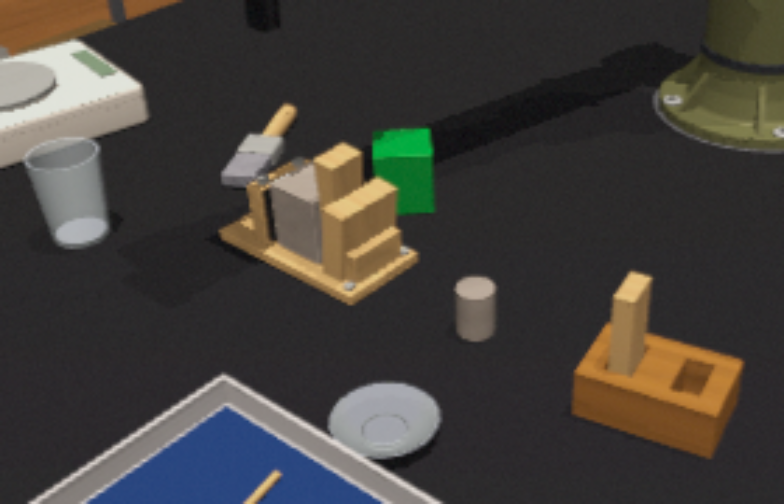

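Run:
```python
from h import *
for f in("w6","w7","w8"):
    P=np.load(f"pics/{f}.npy")
    with np.errstate(invalid='ignore'): m=np.all((P>[.51,-.16,.113])&(P<[.57,-.125,.16]),-1)
    X=P[m]; zt=np.median(X[:,2]); X=X[abs(X[:,2]-zt)<.004]; A=np.c_[X[:,:2]-X[:,:2].mean(0),np.ones(len(X))]
    c=np.linalg.lstsq(A,X[:,2],rcond=None)[0]; print(f,"slope deg x,y",np.degrees(c[:2]).round(2),"z",(c[2]*1000).round(2))
    with np.errstate(invalid='ignore'): m=np.all((P>[.50,-.215,.077])&(P<[.58,-.157,.083]),-1)
    X=P[m];A=np.c_[X[:,:2]-X[:,:2].mean(0),np.ones(len(X))];print(" sample",np.degrees(np.linalg.lstsq(A,X[:,2],rcond=None)[0][:2]).round(2))
```

```text
w6 slope deg x,y [ 0.15 -3.29] z 139.06
 sample [0.02 0.03]
w7 slope deg x,y [-1.64 -3.39] z 120.82
 sample [-0.08  0.05]
w8 slope deg x,y [-2.95 -3.34] z 119.93
 sample [-0.07  0.21]
```

The wedge is tight, with under 1 mm advance on the second tap, but it leans about 3° in the slot plane: the tap dragged its top toward +x. I'll apply one gentle corrective tap on its high (-x) side, with a -x bias.

{"name": "drive_tool", "arguments": {"plan": [[-0.3,4,0,0,0],[-0.5,7.9,0,0,0],[-0.5,7.9,-3,0,0],[-0.5,7.9,-6.5,0,0],[-0.5,7.9,-8.8,0,0],[-0.5,7.9,-9,0,0],[-0.5,7.9,-9,0,0],[-0.5,7.9,-9,0,0]]}}

```text
time_s: 20.45
position: [0.5369, -0.1423, 0.1558]
orientation: [3.118, 0.005, 1.567]
contact_force: [1.1, -1.3, 0.4]
gripper_width: 0.0004
```

{"name": "drive_tool", "arguments": {"plan": [[-0.1,-0.15,-0.2,0,0],[-0.1,-0.15,-0.4,0,0],[-0.1,-0.15,-0.6,0,0],[-0.1,-0.15,-0.8,0,0],[-0.1,-0.15,-1.0,0,0],[-0.2,-0.15,-1.1,0,0],[-0.3,-0.15,-1.2,0,0],[-0.4,-0.15,-1.2,0,0]]}}

```text
time_s: 21.25
position: [0.5356, -0.1439, 0.1467]
orientation: [3.112, 0.007, 1.567]
contact_force: [2.0, 0.5, 8.7]
gripper_width: 0.0006
```

{"name": "drive_tool", "arguments": {"plan": [[-0.2,0,-0.2,0,0],[-0.4,0,-0.3,0,0],[-0.5,0,-0.35,0,0],[-0.5,0,-0.35,0,0]]}}

```text
time_s: 21.65
position: [0.5336, -0.1439, 0.146]
orientation: [3.105, 0.008, 1.568]
contact_force: [1.5, 0.7, 8.5]
gripper_width: 0.0006
```

{"name": "drive_tool", "arguments": {"plan": [[-0.2,0,-0.2,0,0],[-0.4,0,-0.35,0,0],[-0.5,0,-0.4,0,0],[-0.5,0,-0.4,0,0]]}}

```text
time_s: 22.05
position: [0.5324, -0.1439, 0.1455]
orientation: [3.096, 0.01, 1.568]
contact_force: [2.5, 1.0, 11.5]
gripper_width: 0.0002
```

{"name": "drive_tool", "arguments": {"plan": [[0,0,0.3,0,0],[0,0,1,0,0],[0,-3,4,0,0],[0.4,-6,8,0,0],[0.8,-8,10,0,0],[0.8,-8,10,0,0],[0.8,-8,10,0,0]]}}

```text
time_s: 22.75
position: [0.54, -0.2237, 0.245]
orientation: [3.097, 0.009, 1.568]
contact_force: [-0.5, 0.4, -0.2]
gripper_width: 0.0004
```

```bash
cat > tilt.py <<'E'
from h import *
import sys
P=np.load(f"pics/{sys.argv[1]}.npy")
with np.errstate(invalid='ignore'): m=np.all((P>[.51,-.16,.113])&(P<[.57,-.125,.16]),-1)
X=P[m]; zt=np.median(X[:,2]); X=X[abs(X[:,2]-zt)<.004]; A=np.c_[X[:,:2]-X[:,:2].mean(0),np.ones(len(X))]
c=np.linalg.lstsq(A,X[:,2],rcond=None)[0]; print("slope deg x,y",np.degrees(c[:2]).round(2),"z",(c[2]*1000).round(2))
E
python3 look.py w10; python3 tilt.py w10
```

```text
22.75 [ 0.53995718 -0.22366084  0.24499151] 1.567515425128502 [-0.51769673  0.38468319 -0.18053989] 0.00040307225077380524
wedge 1332 c [ 540.5 -144.1] s [23.7 35.9] yaw -0.2 z 119.3 mean [ 540.3 -144.3] y pct [-156.  -132.5] x [522.8 558.1]
sample 3424 c [ 537.7 -185.3] s [56.9 58.3] yaw -0.62 z 79.6 mean [ 537.7 -184.7] y pct [-213.5 -157.1] x [509.4 566. ]
cheek 1723 c [ 539.  -124.7] s [24.3 69.7] yaw -1.0 z 81.8 mean [ 538.2 -123. ] y pct [-136.4 -112.7] x [504.5 573.4]
slope deg x,y [-0.69 -3.25] z 119.27
```

Lean is reduced to 0.7°. A final straight tap with a small -x bias confirms tightness at about 22 N.

{"name": "drive_tool", "arguments": {"plan": [[-0.2,4,0,0,0],[-0.2,7.9,0,0,0],[-0.2,7.9,-3,0,0],[-0.2,7.9,-6.5,0,0],[-0.2,7.9,-8.8,0,0],[-0.2,7.9,-9.1,0,0],[-0.2,7.9,-9.1,0,0],[-0.2,7.9,-9.1,0,0]]}}

```text
time_s: 23.6
position: [0.5383, -0.1431, 0.1543]
orientation: [3.097, 0.009, 1.57]
contact_force: [0.7, 0.2, 0.2]
gripper_width: 0.0004
```

{"name": "drive_tool", "arguments": {"plan": [[-0.1,-0.15,-0.2,0,0],[-0.1,-0.15,-0.4,0,0],[-0.1,-0.15,-0.6,0,0],[-0.1,-0.15,-0.8,0,0],[-0.1,-0.15,-1.0,0,0],[-0.2,-0.15,-1.15,0,0],[-0.3,-0.15,-1.3,0,0],[-0.3,-0.15,-1.3,0,0]]}}

```text
time_s: 24.4
position: [0.5374, -0.1447, 0.1454]
orientation: [3.092, 0.011, 1.57]
contact_force: [-4.2, 1.6, 19.8]
gripper_width: 0.0003
```

{"name": "drive_tool", "arguments": {"plan": [[-0.2,0,-0.2,0,0],[-0.3,0,-0.4,0,0],[-0.3,0,-0.42,0,0],[-0.3,0,-0.42,0,0]]}}

```text
time_s: 24.8
position: [0.5372, -0.1447, 0.1454]
orientation: [3.087, 0.013, 1.57]
contact_force: [-3.7, 1.7, 18.4]
gripper_width: 0.0002
```

{"name": "drive_tool", "arguments": {"plan": [[-0.2,0,-0.2,0,0],[-0.3,0,-0.4,0,0],[-0.3,0,-0.45,0,0],[-0.3,0,-0.45,0,0]]}}

```text
time_s: 25.2
position: [0.537, -0.1446, 0.1453]
orientation: [3.08, 0.015, 1.571]
contact_force: [-4.9, 2.0, 21.8]
gripper_width: 0.0007
```

The depth stays at 0.1453–0.1454 with 20–22 N on it, so it has stopped. Withdraw and check.

{"name": "drive_tool", "arguments": {"plan": [[0,0,0.3,0,0],[0,0,1,0,0],[0,-3,4,0,0],[0,-6,8,0,0],[0.3,-8,10,0,0],[0.3,-8,10,0,0],[0.3,-8,10,0,0]]}}

```text
time_s: 25.9
position: [0.5396, -0.2245, 0.2447]
orientation: [3.081, 0.014, 1.57]
contact_force: [0.1, 0.9, -1.2]
gripper_width: 0.0002
```

```bash
python3 look.py w11; python3 tilt.py w11
python3 - <<'E'
from h import *
a=cv2.imread("pics/top0.png");im,d,P=shot("top","top11")
D=cv2.absdiff(a,im[:,:,::-1]).max(2)>60
n,_,st,_=cv2.connectedComponentsWithStats(D.astype(np.uint8)); print([list(map(int,s)) for s in st[1:] if s[4]>25])
E
```

```text
25.9 [ 0.53963191 -0.2244672   0.2446765 ] 1.5698173724151754 [ 0.06012246  0.94805039 -1.18795233] 0.00018681982058072882
wedge 1341 c [ 540.7 -144.3] s [23.8 36. ] yaw -1.32 z 119.3 mean [ 540.2 -144.2] y pct [-155.8 -132.5] x [522.7 558. ]
sample 3401 c [ 538.  -185.4] s [55.7 58.3] yaw -0.29 z 79.6 mean [ 537.7 -184.6] y pct [-212.8 -157.7] x [509.5 566.1]
cheek 1729 c [ 539.2 -125. ] s [24.6 69.5] yaw -0.95 z 82.0 mean [ 538.3 -123. ] y pct [-136.4 -112.9] x [504.9 573.5]
slope deg x,y [-0.84 -3.23] z 119.24
[[356, 139, 103, 276, 10987], [421, 163, 16, 17, 209], [373, 165, 4, 14, 35], [369, 196, 20, 35, 641], [342, 200, 4, 13, 45], [199, 202, 16, 21, 187], [406, 223, 29, 46, 544], [366, 252, 7, 8, 36], [534, 404, 26, 16, 213], [348, 416, 22, 4, 52]]
```

```bash
python3 -c "
from station import robot; print(robot.finish_job())"
```

```text
the job is handed in; nothing more can be done
None
```

I took the wedge from the rack, stood it loose in the slot with its sloping face to the cheek, let go of it, and tapped it down until it stopped. The job was handed in at about 26 s, with the arm clear of everything.

- **Travel:** The top of the wedge went from z 139 mm to 119.3 mm. The sample slid about 2 mm until it met the stop pad.
- **Tightness:** The highest vertical force I read was 24 N. The last tap, at 18 to 22 N, did not move the wedge. It was still at 119.2 to 119.3 mm after I backed off.
- **Lean I corrected:** The first two taps dragged the top of the wedge sideways, and it leaned about 3° in the slot plane. I corrected it with a light off-centre tap. It ended leaning about 0.8°, roughly 2 mm off centre.
- **Other things:** The late scene picture showed the nearby things undisturbed (bar, core, dish, beaker, brush and the green block). My last before-and-after comparison of top views was inconclusive, because the arm and its shadow cover part of the bench, including the brush.

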